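Catch a battery pack as the charging dock throws it out

TASK

The two-bay charging dock on the storeroom bench holds a charged battery pack (green charge window) and one still charging (red window). Press down the orange release key beside the charged pack's bay with one fingertip and have the other finger waiting on the slope in front, so that the pack springs clear of its catch and is stopped there before it slides off the front of the dock. Do not grip or lift the pack, leave the other pack docked and the things around alone, and finish while still holding the caught pack at rest on the slope.

Things in the scene. Friction and masses are not known exactly. Their poses are not given: they have to be found in the camera images.
- dock: Grey two-bay battery charging dock, fixed to the bench, 196 long x 204 wide x 117 mm high. Origin: centre of its underside on the bench; x points to its high rear end with the contact housing, y to its left (seen from its low front end, looking to the rear), z up.
- deck: The dock's sloping top, rising 18 degrees to the rear. Origin: middle of its low front edge, on the surface, 16 mm above the bench; x up the slope, y left, z square to the slope. Two slick white lanes 53 mm wide, centred at y = +34 and -34 mm, floor z = 0, from x = 0 (open front) to 170 mm. Contact housing at x = 172 to 208 mm, 38 mm high; shoulders behind the keys at x = 95 to 165 mm, 19 mm high.
- bay_left (a point): Middle of the mouth of the left bay, on its lane floor, at deck x = 80, y = +34 mm: a docked pack fills deck x = 80 to 160 mm. Black rails flank each lane: outer ones 5 mm wide (|y| = 60.5 to 65.5 mm), a shared rib between (|y| under 7.5 mm), 6 mm high from x = 2 to 70 mm, 14 mm high farther up.
- bay_right (a point): The same for the right bay, at deck x = 80, y = -34 mm. In each bay a steel catch at deck x = 70 to 80 mm, 6 mm above the lane floor, holds the pack's front. When the catch sinks the pack shoots out down its lane and, unless something stops it, slides off the low front edge (deck x = 0) within about half a second.
- ejector_left (a joint): Sprung contact block behind the left bay's pack, m: about 0 while a pack is docked, 0.018 fully out. It pushes the pack down the slope with 2.5 N at first, less than 1 N fully out.
- ejector_right (a joint): The same behind the right bay's pack.
- key_left_top (a point): Centre of the top of the left bay's orange release key, 36 mm (along the slope) x 26 mm; at deck x = 50, y = +82.5, z = 14 mm when up; it faces square to the slope and goes down square to the slope.
- key_right_top (a point): Centre of the top of the right bay's orange release key, the same at deck y = -82.5 mm.
- key_left (a joint): Travel of the left key, m: 0 up, 0.008 fully down (2 N to start, 4 N fully down, plus a little friction of the catch). It carries the catch of the left bay, which lets go when the key is down about 6 mm or more; a spring lifts it again. Fully down, its top is 6 mm above the lane floor.
- key_right (a joint): Travel of the right key, m: as the left key, for the right bay.
- pack_full: The charged battery pack, to be let out: dark grey block 80 x 50 x 25 mm, 0.22 kg or so, with a green charge window 16 x 40 mm on top. It may be in either bay. Origin: centre of its underside; docked, its axes are those of the deck (x up the slope, along its 80 mm).
- pack_full_front (a point): Middle of the lower front (downhill) edge of the charged pack's underside; at deck x = 80 mm when docked.
- pack_low: The pack still charging, in the other bay: the same, with a red window. Leave it docked.
- scanner: Grey hand scanner lying on the bench, 143 x 66 x 36 mm. Leave alone. Origin: on its underside, about its middle.
- bin: Blue open parts bin with white fittings in it, 150 x 100 x 70 mm. Leave alone. Origin: centre of its underside.
- carton: Small cardboard box, 90 x 65 x 50 mm. Leave alone. Origin: centre of its underside.
- collar: White plastic pipe collar standing on the bench, 68 mm across, 32 mm high. Leave alone. Origin: centre of its underside.
There are look-alikes about, which are no part of the job. What is shaped like the pack_full but blue or turquoise is not meant.

How it is judged (in metres and radians):
On the way, in this order (a step that is already met when the one before it is completed fails the run):
1. a release key is pressed down (more than 5 mm), to let its catch go (value of joint any of key_left, key_right above 0.005 m).
2. the charged pack has sprung clear of its catch and is stopped by the fingers on the slope (x of pack_full_front in the frame of deck between 0.005 and 0.068 m and contact force between pack_full and the fingers above 0.1 N and linear speed of pack_full below 0.03 m/s), for 0.3 s.
At the end, for the whole second after the job is handed in: The charged pack lies flat on its lane (within 8 mm), its front edge 12 mm or more out of its docked place and 5 mm or more short of the dock's low front edge, at rest (under 20 mm/s), held back by the fingers (over 0.1 N); the other pack is still docked (within 5 mm) (x of pack_full_front in the frame of deck between 0.005 and 0.068 m and z of pack_full_front in the frame of deck between -0.004 and 0.008 m and angle between the z axis of pack_full and the z axis of deck, either way round below 0.12 rad and contact force between pack_full and the fingers above 0.1 N and linear speed of pack_full below 0.02 m/s and distance of pack_low from where it was at the start of the episode below 0.005 m); the arm keeps its last pose, push and grip.
It fails at once if the charged pack is lifted off the slope (more than 20 mm) (z of pack_full_front in the frame of deck above 0.02 m).
It fails at once if the charged pack is gripped or squeezed hard (over 28 N) (contact force between pack_full and the fingers above 28 N).
It fails at once if the other pack is let out or shifted (more than 8 mm) (distance of pack_low from where it was at the start of the episode above 0.008 m).
It fails at once if something standing around the dock is pushed (more than 15 mm) (distance of any of scanner, bin, carton, collar from where it was at the start of the episode above 0.015 m).
It also fails if it takes over 32 s, if anything falls off the work surface, if the arm or the gripper's body presses on something with over 40 N, if the wrist force passes 120 N, or if a joint passes its speed limit or range.

ROBOT

A 7-joint arm with a two-finger parallel gripper is mounted at the origin on the work surface. World frame = base frame: x ahead of the robot, y to its left, z up, the work surface at z = 0. Lengths are in mm, angles in rad, forces in N, time in s.
With the tool pointing down it reaches from about 400 to 875 mm from the base axis. Payload 4.4 kg.
Tool frame: the origin (TCP) lies at the very end of the fingers, on their centre line; the grasp point (between the pads) lies 19 mm behind it (ctrl.grip_depth is the distance from the TCP to the grasp point, in mm); z points along the fingers, x is the direction in which the jaws open and shut, and the axes are right-handed (so a half turn about z gives the same grasp; the last joint's range is limited). The gripper opens to 85 mm and grips with 20 to 120 N. Pads are 22 mm wide; open, the fingers measure 114 mm over their backs; the gripper's body (76 mm by 85 mm) begins 54 mm behind the grasp point. The pads swing forward as they close: fully open they stand 13 mm farther back than shut.
Start: joints at [1.181, 0.628, 0.038, 1.517, -0.027, 0.996, -0.02], TCP at [206.839, -616.227, 231.313] pointing down, gripper open.
Joint ranges: [-3.06, 3.06], [-0.37, 2.12], [-1.25, 1.32], [0.18, 2.47], [-1.1, 4.24], [0.23, 1.98], [-2.94, 2.94]. Speed limits (rad/s): [2.57, 2.57, 3.14, 3.14, 3.14, 3.14, 3.14].

INTERFACE

Orientations are given as [roll, pitch, yaw] about the fixed x, y, z axes, in that order (R = Rz(yaw) Ry(pitch) Rx(roll)).
In Python, from cell import ctrl gives the robot as it stands.
- The arm moves only by the shell command python3 -m creep 'ROWS'. ROWS is JSON, a list of rows, each an object with "hand": the opening, from 0 (shut) to 1 (fully open); "travel": the shift along the tool's x, y, z in cm, a list of three; "angular": the turn, a rotation vector about the tool's x, y, z in degrees, a list of three. In form: [{"hand": hand, "travel": [tx, ty, tz], "angular": [rx, ry, rz]}, ...]. A call has 1 to 20 rows; each row is the pose to reach, as a shift and turn from the pose measured when the call began, along the tool's axes at that moment; what a row does not reach only later rows make up. A row lasts 1/10 s, in which the tool goes at most 50 mm and 8.59 degrees, less where a joint would pass 70% of its speed; a pose out of reach is approached as far as the arm can. A call with a gripper value outside its range is refused whole. The fingers move at their own pace and stop on an object; the grip force is fixed at half the most. Time passes only in rows, so rows that repeat a pose let the fingers close. It gives the time, the measured TCP pose, the force and the opening at its end, in the units of the state.
- ctrl.read_state(): the state, without advancing time (a new reading comes with each control period).
- ctrl.get_image(name): name is "side" or "top"; returns a dict with "frame" (420x560x3 uint8, red, green, blue), "fx", "fy", "cx", "cy" (pixels), "D" ([k1, k2, p1, p2, k3] as OpenCV has them; the pictures are not rectified), "origin" and "orientation" of the camera in the world. Camera axes: x right, y down, z forward; pixel columns grow to the right and rows downward; lengths in mm; the calibration is good to about 2 mm. A picture is of the moment at which its call begins. There is no depth.
- ctrl.finish_job(): hands the job in, once; it reports no verdict.
Trained networks look in the newest picture that a camera, given by its name, has taken for a name from the list of things; names that differ only in an ending like _2 or _b are one class to them, and where a whole thing is asked for, a point or a joint stands for the part that bears it (a point fixed in the world has none). Each returns a list of dicts, best first, with "confidence" (0 to 1); they miss things now and then, are a little off and sometimes report something else, mostly with a low value. They report only what shows in the picture. A call takes as long as a camera call. They do not tell look-alikes from the thing itself.
- ctrl.regions_of(camera, thing): "region" (420x560 bool, what is visible of it).
- ctrl.spot_point(camera, thing): "at" ([x, y, z] in mm, in world coordinates, good to about 4 mm: a listed point, or the origin of a listed thing).
The state is a dict: "clock": time; "qpos": joint angles; "qd": joint speeds; "tau": joint torques, N m; "eef_pos": TCP position; "tool_rot": TCP orientation; "force": force on the tool from outside, world axes, zero at the start; "torque": the same for the moment, N m; "width": finger opening in mm.
Only numpy, scipy, OpenCV 4.12 (cv2) and the standard library are available. Lean on these libraries where they do the work, as an engineer would, in place of code of your own. Each camera call takes 0.05 s, during which the arm holds its last target. There are 200 camera calls.

## Working session

There is one attempt and no reset: what is moved stays moved. The work goes in short steps, Python scripts to look and compute and a shell command to move; the robot and the scene stay as the last step left them, time stands still between calls to the robot, and variables do not carry over. Pictures are saved under pics/ and viewed, about 8 in all and at most 12, crops included, and the job is handed in when it is done.

```bash
ls; mkdir -p pics
python3 - <<'E'
from cell import ctrl
import cv2
s=ctrl.read_state();print(s)
for n in("side","top"):
    im=ctrl.get_image(n);cv2.imwrite(f"pics/{n}0.png",im["frame"][:,:,::-1]);print({k:v for k,v in im.items() if k!="frame"})
    for t in("dock","deck","bay_left","bay_right","key_left_top","key_right_top","pack_full","pack_low","pack_full_front","scanner","bin","carton","collar"):
        print(n,t,[([round(float(v),1) for v in d["at"]],round(float(d["confidence"]),2)) for d in ctrl.spot_point(n,t)][:3])
print(ctrl.read_state()["clock"])
E
```

```text
pics
{'clock': 0.0, 'qpos': array([ 1.18118027,  0.6293048 ,  0.03841209,  1.51838341, -0.02698576,
        0.99629489, -0.0199836 ]), 'qd': array([-0.00130011, -0.00093538, -0.00099634, -0.0002598 ,  0.00027031,
        0.00099837,  0.00065364]), 'tau': array([ 2.45808942e-04, -5.63402724e+01,  1.22641079e+00, -1.93452036e+01,
        1.09407585e-02,  1.03793002e-02, -1.85591779e-05]), 'eef_pos': array([ 206.66119661, -615.60882002,  230.41039819]), 'tool_rot': array([ 3.14157538e+00,  1.87326830e-03, -1.24693233e+00]), 'force': array([ 0.4710733 ,  0.179875  , -0.50801779]), 'torque': array([-0.01561326, -0.0469361 , -0.02082187]), 'width': 85.40292861187925}
{'fx': 403.1970628630502, 'fy': 403.1970628630502, 'cx': 278.5719871269466, 'cy': 210.939027346455, 'D': array([0.00056185, 0.        , 0.        , 0.        , 0.        ]), 'origin': array([274.51390919, 674.19174447, 654.05633824]), 'orientation': array([-2.2426873 ,  0.0200348 , -2.64168675])}
side dock [([634.6, 42.0, -0.4], 0.62)]
side deck [([539.9, 43.3, 16.9], 0.65)]
side bay_left [([612.9, 73.1, 41.7], 0.94), ([615.5,
[... 1008 characters left out ...]
, 33.4, -4.7], 0.88), ([572.7, -40.7, 46.1], 0.62)]
top deck [([532.5, 40.6, 20.9], 0.86)]
top bay_left [([612.5, 73.9, 38.5], 0.55), ([625.8, -183.5, 0.4], 0.31)]
top bay_right [([610.8, 8.7, 41.2], 0.95)]
top key_left_top [([584.1, 121.8, 45.8], 0.88)]
top key_right_top [([575.2, -39.6, 42.6], 0.61)]
top pack_full [([646.6, 71.5, 52.2], 0.98), ([620.6, 366.6, -0.9], 0.85), ([827.4, -65.3, -3.4], 0.78)]
top pack_low [([644.3, 3.2, 54.0], 0.82)]
top pack_full_front [([803.1, -33.5, -0.8], 0.96), ([611.9, 71.5, 39.0], 0.67)]
top scanner [([670.9, 226.1, -1.2], 0.88)]
top bin [([626.3, -183.0, -0.5], 0.57)]
top carton [([499.7, 238.5, -0.7], 0.94)]
top collar [([470.5, -168.4, 1.7], 0.69)]
1.4
```

View images.

View pics/side0.png

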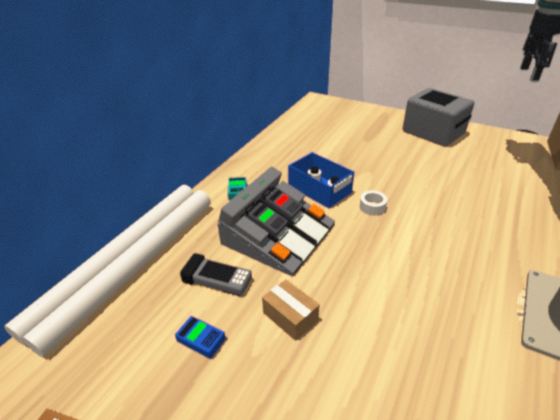

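View pics/top0.png

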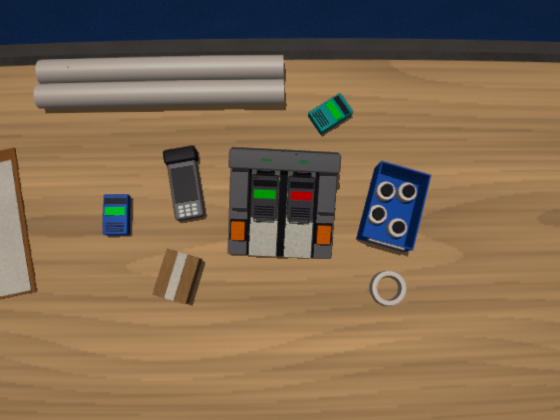

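The charged pack (green window) is in the dock's left bay, top view at (264,194). Three things could be taken for it:
- blue pack at (117,212), not on the dock
- turquoise pack at (332,112), not on the dock
- red-window pack at (301,195), which is `pack_low`

Next I'll fit the dock pose from the orange keys in both views and check with one crop.

```bash
cat > h.py <<'E'
import numpy as np,cv2,json,os
from scipy.spatial.transform import Rotation as R
from cell import ctrl
A=np.radians(18)
def deck(p):  # p: dock x,y,yaw -> R,t of deck
    Rz=R.from_euler('z',p[2]); return Rz*R.from_euler('y',-A), np.array([p[0],p[1],0])+Rz.apply([-98,0,16])
def proj(im,P):
    Rc=R.from_euler('xyz',im["orientation"]).inv(); X=Rc.apply(np.atleast_2d(P)-im["origin"])
    K=np.array([[im["fx"],0,im["cx"]],[0,im["fy"],im["cy"]],[0,0,1]])
    return cv2.projectPoints(X,np.zeros(3),np.zeros(3),K,im["D"])[0][:,0]
def move(Rt,pt):  # rows' shift (cm) and turn (deg) to reach the goal
    s=ctrl.read_state(); R0=R.from_euler('xyz',s["tool_rot"])
    return (R0.inv().apply(pt-s["eef_pos"])/10).round(2),np.degrees((R0.inv()*Rt).as_rotvec()).round(2)
E
python3 - <<'E'
from h import *
from scipy.optimize import least_squares
ims={n:ctrl.get_image(n) for n in("side","top")}
obs=[]
for n,im in ims.items():
    hsv=cv2.cvtColor(im["frame"],cv2.COLOR_RGB2HSV)
    m=cv2.inRange(hsv,(5,215,120),(16,255,255)); 
    N,l,st,c=cv2.connectedComponentsWithStats(m)
    print(n,[(st[i,4],c[i].round(1)) for i in range(1,N) if st[i,4]>40])
    for y in(82.5,-82.5):
        D,t=deck([634,40,-.065]); q=proj(im,D.apply([50,y,12])+t)[0]
        i=min([i for i in range(1,N) if st[i,4]>40],key=lambda i:np.hypot(*(c[i]-q)))
        print(n,y,q.round(1),c[i].round(1)); obs.append((im,y,c[i]))
def f(p):
    D,t=deck(p); return np.concatenate([proj(im,D.apply([50,y,13])+t)[0]-c for im,y,c in obs])
r=least_squares(f,[634,40,-.065]);print(r.x,r.fun.round(1))
for n in ims:
    r1=least_squares(lambda p:f(p)[:4] if n=="side" else f(p)[4:],[634,40,-.065]);print(n,r1.x,r1.fun.round(1))
np.save("p.npy",r.x)
D,t=deck(r.x)
print("green window/key expect:",t,D.apply([50,82.5,14])+t,D.apply([80,34,0])+t)
out=[]
for n,im in ims.items():
    g=im["frame"][:,:,::-1].copy(); 
    pts=[[0,34+s*26.5,0] for s in(-1,1)]+[[0,-34+s*26.5,0] for s in(-1,1)]+[[80,34+s*25,25] for s in(-1,1)]+[[160,34+s*25,25] for s in(-1,1)]+[[50+a,82.5+b,14] for a in(-18,18) for b in(-13,13)]+[[208,s*98,38] for s in (-1,1)]
    q=proj(im,D.apply(pts)+t); c=proj(im,D.apply([80,0,0])+t)[0].astype(int)
    x0,y0=c-65; cr=cv2.resize(g[y0:y0+130,x0:x0+130],(520,520),interpolation=cv2.INTER_CUBIC)[:,:400 if 0 else 520]
    for u in q: cv2.circle(cr,tuple(int(v) for v in ((u+.5-[x0,y0])*4)),3,(255,0,255),1)
    out.append(cv2.resize(cr,(390,390)))
cv2.imwrite("pics/crop1.png",np.hstack(out))
T=R.from_matrix(np.c_[-D.as_matrix()[:,1],-D.as_matrix()[:,0],-D.as_matrix()[:,2]])
print(T.as_euler('xyz'),move(T,D.apply([52,57,90])+t), ctrl.read_state()["clock"])
E
```

```text
side [(np.int32(111), array([316. , 211.1])), (np.int32(166), array([280.3, 251.2]))]
side 82.5 [279.6 250.7] [280.3 251.2]
side -82.5 [315.8 210.1] [316.  211.1]
top [(np.int32(235), array([237. , 230.4])), (np.int32(235), array([323.4, 234.5]))]
top 82.5 [235.6 230. ] [237.  230.4]
top -82.5 [321.7 234.2] [323.4 234.5]
[ 6.33310296e+02  3.85837210e+01 -6.33840183e-02] [ 0.2 -1.1  0.4 -1.6 -0.7  0.2 -0.8  0.1]
side [ 6.31903900e+02  4.29395999e+01 -6.18437701e-02] [-0.1  0.3  0.2 -0.5]
top [ 6.33539061e+02  3.70854449e+01 -6.45916438e-02] [ 0.  0. -0. -0.]
green window/key expect: [535.50708926  44.79119639  16.        ] [583.87255489 124.38748798  44.76564095] [613.59243957  73.90360696  40.72135955]
[-2.82743339e+00  2.22044605e-16 -1.63418035e+00] (array([-56.68, -56.34,  11.37]), array([17.77,  3.48, 22.  ])) 1.5
```

View pics/crop1.png

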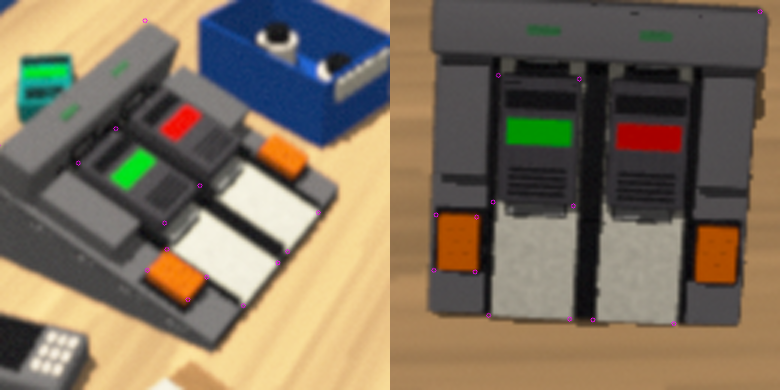

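The crop shows the green-window pack in the left bay (top half at about (538,132)), with its key at (458,243). The fitted points sit on the key corners and lane front to about 1–2 mm. Moving to a hover 90 mm above the deck with the jaws across the slope.

```bash
python3 -m creep '[{"hand":0.45,"travel":[-56.7,-56.3,11.4],"angular":[17.8,3.5,22]},{"hand":0.45,"travel":[-56.7,-56.3,11.4],"angular":[17.8,3.5,22]},{"hand":0.45,"travel":[-56.7,-56.3,11.4],"angular":[17.8,3.5,22]},{"hand":0.45,"travel":[-56.7,-56.3,11.4],"angular":[17.8,3.5,22]},{"hand":0.45,"travel":[-56.7,-56.3,11.4],"angular":[17.8,3.5,22]},{"hand":0.45,"travel":[-56.7,-56.3,11.4],"angular":[17.8,3.5,22]},{"hand":0.45,"travel":[-56.7,-56.3,11.4],"angular":[17.8,3.5,22]},{"hand":0.45,"travel":[-56.7,-56.3,11.4],"angular":[17.8,3.5,22]},{"hand":0.45,"travel":[-56.7,-56.3,11.4],"angular":[17.8,3.5,22]},{"hand":0.45,"travel":[-56.7,-56.3,11.4],"angular":[17.8,3.5,22]},{"hand":0.45,"travel":[-56.7,-56.3,11.4],"angular":[17.8,3.5,22]},{"hand":0.45,"travel":[-56.7,-56.3,11.4],"angular":[17.8,3.5,22]},{"hand":0.45,"travel":[-56.7,-56.3,11.4],"angular":[17.8,3.5,22]},{"hand":0.45,"travel":[-56.7,-56.3,11.4],"angular":[17.8,3.5,22]},{"hand":0.45,"travel":[-56.7,-56.3,11.4],"angular":[17.8,3.5,22]},{"hand":0.45,"travel":[-56.7,-56.3,11.4],"angular":[17.8,3.5,22]},{"hand":0.45,"travel":[-56.7,-56.3,11.4],"angular":[17.8,3.5,22]},{"hand":0.45,"travel":[-56.7,-56.3,11.4],"angular":[17.8,3.5,22]},{"hand":0.45,"travel":[-56.7,-56.3,11.4],"angular":[17.8,3.5,22]},{"hand":0.45,"travel":[-56.7,-56.3,11.4],"angular":[17.8,3.5,22]}]'
cat > st.py <<'E'
from h import *
import sys
p=np.load("p.npy");D,t=deck(p);T=R.from_matrix(np.c_[-D.as_matrix()[:,1],-D.as_matrix()[:,0],-D.as_matrix()[:,2]])
s=ctrl.read_state();print("t",s["clock"],"w",s["width"],"deck",D.inv().apply(s["eef_pos"]-t).round(1),"F deck",D.inv().apply(s["force"]).round(2))
g=[float(v) for v in sys.argv[1:4]];print(move(T,D.apply(g)+t))
E
python3 st.py 52 57 40
```

```text
clock: 3.5
eef_pos: [560.9, 99.1, 119.1]
tool_rot: [-2.83, -0.002, -1.636]
force: [1.6, -0.0, 0.7]
width: 38.3
t 3.5 w 38.3444247024655 deck [52.7 55.9 91.3] F deck [1.77 0.07 0.13]
(array([-0.13,  0.06,  5.13]), array([ 0.12, -0.15, -0.06]))
```

```bash
python3 -m creep '[{"hand":0.45,"travel":[-0.1,0.06,3],"angular":[0,0,0]},{"hand":0.45,"travel":[-0.1,0.06,6],"angular":[0,0,0]},{"hand":0.45,"travel":[-0.1,0.06,6.6],"angular":[0,0,0]},{"hand":0.45,"travel":[-0.1,0.06,6.6],"angular":[0,0,0]},{"hand":0.45,"travel":[-0.1,0.06,6.6],"angular":[0,0,0]}]'
python3 st.py 52 57 16
python3 - <<'E'
from h import *
p=np.load("p.npy");D,t=deck(p);s=ctrl.read_state();print(s["clock"])
Rt=R.from_euler('xyz',s["tool_rot"]); out=[]
for n in("side","top"):
    im=ctrl.get_image(n);g=im["frame"][:,:,::-1].copy()
    q=proj(im,Rt.apply([[19,0,0],[-19,0,0],[33,0,0],[-33,0,0]])+s["eef_pos"]);c=proj(im,D.apply([50,40,0])+t)[0].astype(int)
    x0,y0=c-50;cr=cv2.resize(g[y0:y0+100,x0:x0+100],(400,400),interpolation=cv2.INTER_CUBIC)
    for u in q: cv2.circle(cr,tuple(int(v) for v in ((u+.5-[x0,y0])*4)),3,(255,0,255),1)
    out.append(cr)
cv2.imwrite("pics/crop2.png",np.hstack(out))
E
```

```text
clock: 4.0
eef_pos: [591.5, 101.0, 71.7]
tool_rot: [-2.861, -0.011, -1.641]
force: [0.4, -0.4, -0.1]
width: 38.4
t 4.0 w 38.42996383776178 deck [67.  59.6 36.8] F deck [ 0.41 -0.35 -0.21]
(array([0.24, 1.42, 2.13]), array([ 1.92, -0.74, -0.19]))
4.0
```

View pics/crop2.png

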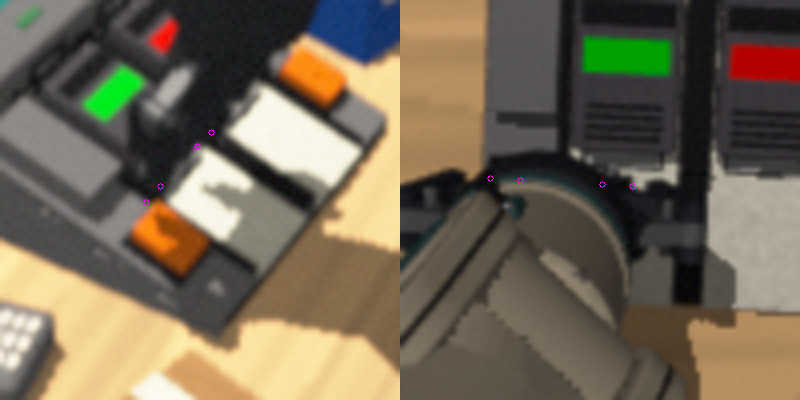

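The side view shows the fingers above the lane, their tips about at (160,190) and (205,140), too far uphill. Checking whether the arm was still settling.

```bash
python3 st.py 52 57 28; python3 -c "
from h import *
s=ctrl.read_state();print(s['qpos'].round(3),s['qd'].round(3),s['tau'].round(1),s['torque'])"
```

```text
t 4.1 w 38.28851869359843 deck [67.1 60.6 36.9] F deck [ 0.13  0.51 -0.07]
(array([0.35, 1.48, 0.94]), array([ 1.9 , -0.69, -0.13]))
[-0.577  0.761  0.46   2.057 -1.099  0.233 -0.853] [-0.007  0.001 -0.006 -0.007 -0.001 -0.001  0.   ] [  0.3 -49.5   7.6  -9.2  -0.2  -1.    0. ] [ 0.05578516  0.210889   -0.02728341]
```

Joints 5 and 6 are at their limits (−1.1 and 0.23), so the full 18° tool tilt isn't comfortable here. With an 8° tilt the wrist has room, and the fingertip's uphill edge can press the key just as well. I'll raise and re-tilt first.

```bash
cat > st.py <<'E'
from h import *
import sys
p=np.load("p.npy");D,t=deck(p)
g=[float(v) for v in sys.argv[1:4]];M=(R.from_euler('z',p[2])*R.from_euler('y',-np.radians(float(sys.argv[4])))).as_matrix()
T=R.from_matrix(np.c_[-M[:,1],-M[:,0],-M[:,2]])
s=ctrl.read_state();print("t",s["clock"],"w",s["width"].round(1),"deck",D.inv().apply(s["eef_pos"]-t).round(1),"F deck",D.inv().apply(s["force"]).round(2),"q",s["qpos"].round(2),"qdmax",abs(s["qd"]).max().round(3))
R0=R.from_euler('xyz',s["tool_rot"]);print("tool z in deck",D.inv().apply(R0.apply([0,0,1])).round(3))
print(move(T,D.apply(g)+t))
E
python3 st.py 49.5 57 50 8
```

```text
Traceback (most recent call last):
  File "st.py", line 6, in <module>
    s=ctrl.read_state();print("t",s["clock"],"w",s["width"].round(1),"deck",D.inv().apply(s["eef_pos"]-t).round(1),"F deck",D.inv().apply(s["force"]).round(2),"q",s["qpos"].round(2),"qdmax",abs(s["qd"]).max().round(3))
                                                 ^^^^^^^^^^^^^^^^
AttributeError: 'float' object has no attribute 'round'
```

```bash
sed -i 's/s\["width"\].round(1)/round(s["width"],1)/' st.py; python3 st.py 49.5 57 50 8
```

```text
t 4.1 w 38.3 deck [67.1 60.6 36.9] F deck [ 0.13  0.51 -0.07] q [-0.58  0.76  0.46  2.06 -1.1   0.23 -0.85] qdmax 0.007
tool z in deck [-0.033 -0.012 -0.999]
(array([ 0.38,  1.8 , -1.25]), array([-8.1 , -0.68, -0.19]))
```

```bash
python3 -m creep '[{"hand":0.45,"travel":[0.2,0.9,-0.9],"angular":[-3,-0.3,0]},{"hand":0.45,"travel":[0.4,1.8,-1.3],"angular":[-6,-0.7,-0.2]},{"hand":0.45,"travel":[0.4,1.8,-1.3],"angular":[-8.1,-0.7,-0.2]},{"hand":0.45,"travel":[0.4,1.8,-1.3],"angular":[-8.1,-0.7,-0.2]},{"hand":0.45,"travel":[0.4,1.8,-1.3],"angular":[-8.1,-0.7,-0.2]},{"hand":0.45,"travel":[0.4,1.8,-1.3],"angular":[-8.1,-0.7,-0.2]}]'
python3 st.py 49.5 57 26 8
```

```text
clock: 4.7
eef_pos: [569.9, 99.7, 79.5]
tool_rot: [-3.002, 0.001, -1.634]
force: [0.3, 0.3, 0.5]
width: 38.6
t 4.7 w 38.6 deck [49.  57.  50.8] F deck [0.42 0.33 0.41] q [-0.65  0.79  0.64  1.99 -0.94  0.51 -0.99] qdmax 0.004
tool z in deck [-0.174  0.001 -0.985]
(array([ 0.  , -0.48,  2.43]), array([-0.01,  0.05,  0.01]))
```

```bash
python3 -m creep '[{"hand":0.45,"travel":[0,-0.3,1.2],"angular":[0,0,0]},{"hand":0.45,"travel":[0,-0.48,2.4],"angular":[0,0,0]},{"hand":0.45,"travel":[0,-0.48,2.4],"angular":[0,0,0]},{"hand":0.45,"travel":[0,-0.48,2.4],"angular":[0,0,0]}]'
python3 st.py 49.5 57 18 8
python3 - <<'E'
from h import *
p=np.load("p.npy");D,t=deck(p);s=ctrl.read_state()
Rt=R.from_euler('xyz',s["tool_rot"])
im=ctrl.get_image("side");g=im["frame"][:,:,::-1]
q=proj(im,Rt.apply([[19,0,0],[-19,0,0],[33,0,0],[-33,0,0]])+s["eef_pos"]);c=proj(im,D.apply([60,50,0])+t)[0].astype(int)
x0,y0=c-40;cr=cv2.resize(g[y0:y0+80,x0:x0+80],(560,560),interpolation=cv2.INTER_CUBIC)
for u in q: cv2.circle(cr,tuple(int(v) for v in ((u+.5-[x0,y0])*7)),3,(255,0,255),1)
cv2.imwrite("pics/crop3.png",cr)
E
```

```text
clock: 5.1
eef_pos: [577.6, 98.9, 55.5]
tool_rot: [-3.003, 0.001, -1.634]
force: [-0.2, -0.4, -0.1]
width: 38.6
t 5.1 w 38.6 deck [48.9 56.7 25.7] F deck [-0.22 -0.4  -0.01] q [-0.61  0.83  0.59  1.98 -0.98  0.47 -0.96] qdmax 0.014
tool z in deck [-0.175  0.001 -0.985]
(array([-0.03, -0.19,  0.75]), array([ 0.07,  0.03, -0.01]))
```

View pics/crop3.png

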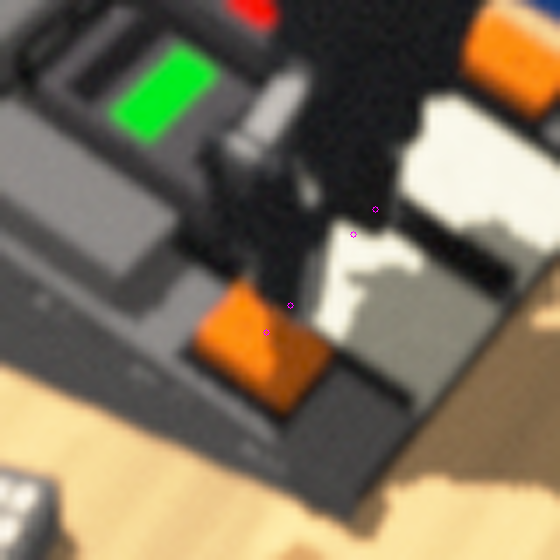

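The side crop shows one finger above the orange key at (265,310) and the other over the lane at about (330,230). The tips sit a few mm above the nominal TCP because of the jaw setback. I'll lower in small steps while watching the force.

```bash
python3 -m creep '[{"hand":0.45,"travel":[0,-0.1,0.4],"angular":[0,0,0]},{"hand":0.45,"travel":[0,-0.19,0.75],"angular":[0,0,0]},{"hand":0.45,"travel":[0,-0.19,0.75],"angular":[0,0,0]},{"hand":0.45,"travel":[0,-0.19,0.75],"angular":[0,0,0]}]' >/dev/null
python3 st.py 49.5 57 13 8
python3 -m creep '[{"hand":0.45,"travel":[0,-0.05,0.2],"angular":[0,0,0]},{"hand":0.45,"travel":[0,-0.09,0.4],"angular":[0,0,0]},{"hand":0.45,"travel":[0,-0.09,0.4],"angular":[0,0,0]},{"hand":0.45,"travel":[0,-0.09,0.4],"angular":[0,0,0]}]' >/dev/null
python3 st.py 49.5 57 11 8
```

```text
t 5.55 w 38.1 deck [49.8 56.7 18.2] F deck [ 0.02  0.42 -0.32] q [-0.6   0.84  0.58  1.97 -0.98  0.46 -0.95] qdmax 0.004
tool z in deck [-0.174  0.001 -0.985]
(array([-0.03, -0.06,  0.52]), array([ 0.04,  0.03, -0.01]))
t 5.95 w 38.1 deck [50.  56.7 14.1] F deck [-0.22 -0.74 -0.44] q [-0.6   0.85  0.57  1.97 -0.99  0.46 -0.95] qdmax 0.002
tool z in deck [-0.174  0.001 -0.985]
(array([-0.03, -0.  ,  0.32]), array([ 0.04,  0.03, -0.01]))
```

```bash
python3 -m creep '[{"hand":0.45,"travel":[0,-0.05,0.2],"angular":[0,0,0]},{"hand":0.45,"travel":[0,-0.06,0.4],"angular":[0,0,0]},{"hand":0.45,"travel":[0,-0.06,0.4],"angular":[0,0,0]},{"hand":0.45,"travel":[0,-0.06,0.4],"angular":[0,0,0]}]' >/dev/null
python3 st.py 49.5 57 7 8
python3 -m creep '[{"hand":0.45,"travel":[0,-0.03,0.2],"angular":[0,0,0]},{"hand":0.45,"travel":[0,-0.05,0.3],"angular":[0,0,0]},{"hand":0.45,"travel":[0,-0.05,0.3],"angular":[0,0,0]},{"hand":0.45,"travel":[0,-0.05,0.3],"angular":[0,0,0]}]' >/dev/null
python3 st.py 49.5 57 4 8
```

```text
t 6.35 w 38.0 deck [50.  56.7 10. ] F deck [-0.17 -0.13  1.52] q [-0.59  0.86  0.56  1.97 -0.99  0.45 -0.94] qdmax 0.003
tool z in deck [-0.174  0.001 -0.985]
(array([-0.03, -0.  ,  0.31]), array([ 0.03,  0.04, -0.02]))
t 6.75 w 38.1 deck [49.7 56.7  7. ] F deck [-1.48  0.35  4.45] q [-0.59  0.86  0.56  1.96 -1.    0.45 -0.94] qdmax 0.002
tool z in deck [-0.175  0.001 -0.985]
(array([-0.03, -0.04,  0.3 ]), array([ 0.06,  0.04, -0.03]))
```

```bash
python3 -m creep '[{"hand":0.45,"travel":[0,-0.03,0.2],"angular":[0,0,0]},{"hand":0.45,"travel":[0,-0.05,0.3],"angular":[0,0,0]},{"hand":0.45,"travel":[0,-0.05,0.3],"angular":[0,0,0]},{"hand":0.45,"travel":[0,-0.05,0.3],"angular":[0,0,0]},{"hand":0.45,"travel":[0,-0.05,0.3],"angular":[0,0,0]}]' >/dev/null
python3 st.py 49.5 57 2 8
python3 - <<'E'
from h import *
p=np.load("p.npy");D,t=deck(p)
for n in("side","top"):
    im=ctrl.get_image(n);m=cv2.inRange(cv2.cvtColor(im["frame"],cv2.COLOR_RGB2HSV),(50,200,120),(68,255,255))
    N,l,st,c=cv2.connectedComponentsWithStats(m);print(n,[(st[i,4],c[i].round(1)) for i in range(1,N) if st[i,4]>20])
    print("window if front at 80/68/62:",proj(im,D.apply([[x+41,34,25] for x in(80,68,62)])+t).round(1).tolist())
E
```

```text
t 7.25 w 38.7 deck [49.7 56.8  5. ] F deck [-1.2  -0.48 14.54] q [-0.58  0.86  0.55  1.96 -1.    0.44 -0.94] qdmax 0.001
tool z in deck [-0.175  0.002 -0.985]
(array([-0.02, -0.03,  0.3 ]), array([ 0.06,  0.11, -0.05]))
side [(np.int32(22), array([237. , 182.5])), (np.int32(74), array([271.7, 219. ])), (np.int32(107), array([196.2, 331.2]))]
window if front at 80/68/62: [[267.6, 216.5], [271.9, 219.4], [274.1, 220.8]]
top [(np.int32(116), array([333.2, 109.9])), (np.int32(176), array([263.8, 202.2])), (np.int32(116), array([114.2, 210.7]))]
window if front at 80/68/62: [[263.2, 196.0], [262.9, 202.4], [262.8, 205.5]]
```

The key has bottomed out (14.5 N) and the pack has moved. Measuring how far against the first pictures.

```bash
python3 - <<'E'
from h import *
from scipy.optimize import brentq
p=np.load("p.npy");D,t=deck(p);out=[]
for n in("side","top"):
    im=ctrl.get_image(n);ref=cv2.imread(f"pics/{n}0.png")[:,:,::-1]
    P=lambda d:proj(im,D.apply([d+121,34,25])+t)[0]
    for lo,hi,nm in(((50,200,120),(68,255,255),"green"),((0,200,120),(4,255,255),"red")):
        cs=[]
        for f in(ref,im["frame"]):
            N,l,st,c=cv2.connectedComponentsWithStats(cv2.inRange(cv2.cvtColor(f,cv2.COLOR_RGB2HSV),lo,hi))
            k=[i for i in range(1,N) if st[i,4]>20]
            if k: cs.append(c[min(k,key=lambda i:np.hypot(*(c[i]-P(0)-(0 if nm=="green" else (15,-15) if n=="side" else (37,2)))))])
        v=(P(-15)-P(0))/15; print(n,nm,[c.round(1) for c in cs],"moved mm downhill",((cs[1]-cs[0])@v/(v@v)).round(1))
    c=P(-45).astype(int);x0,y0=c-40;out.append(cv2.resize(im["frame"][y0:y0+80,x0:x0+80,::-1],(400,400),interpolation=cv2.INTER_CUBIC))
cv2.imwrite("pics/crop4.png",np.hstack(out))
E
python3 st.py 49.5 57 5 8
```

```text
side green [array([266., 215.]), array([271.8, 219.1])] moved mm downhill 16.5
t 7.4 w 38.3 deck [49.7 56.8  5. ] F deck [-1.1  -0.49 14.96] q [-0.58  0.86  0.55  1.96 -1.    0.44 -0.94] qdmax 0.002
tool z in deck [-0.175  0.002 -0.985]
(array([-0.02,  0.02,  0.  ]), array([ 0.05,  0.11, -0.05]))Traceback (most recent call last):
  File "<stdin>", line 13, in <module>
IndexError: list index out of range
```

```bash
python3 -m creep '[{"hand":0.45,"travel":[0,0,0],"angular":[0,0,0]},{"hand":0.45,"travel":[0,0,0],"angular":[0,0,0]},{"hand":0.45,"travel":[0,0,0],"angular":[0,0,0]},{"hand":0.45,"travel":[0,0,0],"angular":[0,0,0]},{"hand":0.45,"travel":[0,0,0],"angular":[0,0,0]},{"hand":0.45,"travel":[0,0,0],"angular":[0,0,0]}]' >/dev/null
python3 st.py 49.5 57 5 8
python3 - <<'E'
from h import *
p=np.load("p.npy");D,t=deck(p);out=[]
for n in("side","top"):
    im=ctrl.get_image(n);ref=cv2.imread(f"pics/{n}0.png")[:,:,::-1]
    for lo,hi,y in(((50,180,90),(70,255,255),34),((0,200,90),(4,255,255),-34)):
        P=lambda d:proj(im,D.apply([d+121,y,25])+t)[0]
        cs=[]
        for f in(ref,im["frame"]):
            N,l,st,c=cv2.connectedComponentsWithStats(cv2.inRange(cv2.cvtColor(f,cv2.COLOR_RGB2HSV),lo,hi))
            k=[i for i in range(1,N) if st[i,4]>12 and np.hypot(*(c[i]-P(0)))<15]
            if k: i=max(k,key=lambda i:st[i,4]);cs.append(c[i]);print(n,y,st[i,4],c[i].round(1))
        v=(P(-15)-P(0))/15
        if len(cs)==2: print("moved mm downhill",((cs[1]-cs[0])@v/(v@v)).round(1))
    x0,y0=proj(im,D.apply([75,34,0])+t)[0].astype(int)-40;out.append(cv2.resize(im["frame"][y0:y0+80,x0:x0+80,::-1],(400,400),interpolation=cv2.INTER_CUBIC))
cv2.imwrite("pics/crop4.png",np.hstack(out))
E
```

```text
t 8.0 w 38.5 deck [49.7 56.7  5.4] F deck [-0.54  0.21  8.94] q [-0.58  0.86  0.55  1.96 -1.    0.44 -0.94] qdmax 0.002
tool z in deck [-0.175  0.002 -0.985]
(array([-0.03,  0.01,  0.04]), array([ 0.06,  0.13, -0.05]))
side 34 86 [266.2 214.8]
side 34 93 [271.6 219. ]
moved mm downhill 15.8
side -34 67 [281.8 199.5]
top 34 190 [264.3 193.6]
top 34 186 [263.5 202.2]
moved mm downhill 16.3
top -34 177 [300.8 195.4]
top -34 176 [300.8 195.4]
moved mm downhill -0.0
```

View pics/crop4.png

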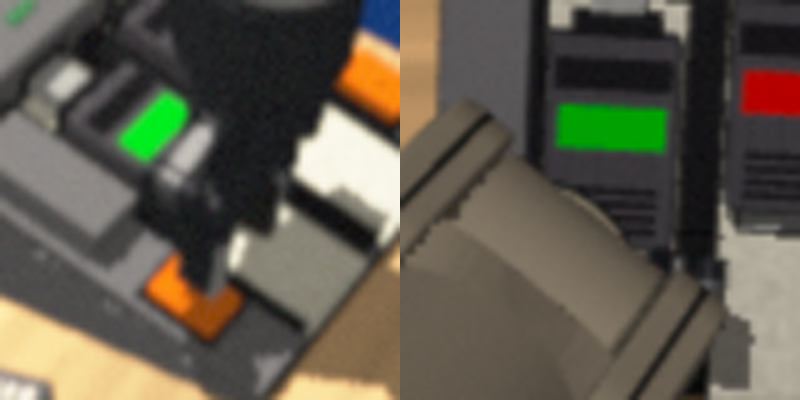

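The pictures show the pack flat on its lane, about 16 mm out in both views (front edge at about x = 64 mm). It rests against the waiting finger, the key is held down, and the red pack has not moved. Handing in.

```bash
python3 -c "
from cell import ctrl
print(ctrl.finish_job())"; python3 st.py 49.5 57 5 8 | head -1
```

```text
the job is handed in; nothing more can be done
None
the job is handed in; nothing more can be done
```

I pressed the left release key with one fingertip, and the charged pack sprang out and stopped against the other finger. I handed the job in at about 8.1 s with that hold kept; no verdict is reported.

**Last checks**
- **Charged pack:** the side camera shows it 15.8 mm out of its docked place and the top camera 16.3 mm, so its front edge is at about deck x = 64 mm (allowed 5–68). It looked flat on its lane in the pictures; I did not measure its height or tilt.
- **Key:** it is held against its bottom stop. The last push was about 9 N, down from 15 N when it first bottomed out.
- **Other pack:** the red pack showed 0.0 mm of movement in the top view. In the last side picture the gripper hid it, so there is no second view of it.

**What failed or disagreed**
- **Tool tilt:** I first tried to hold the tool square to the slope, but joints 5 and 6 reached their range limits. I pressed with 8° of tilt instead, about 10° off square to the slope.
- **Dock position:** the two cameras disagreed by about 6 mm sideways on where the dock is. I used the joint fit, and it left enough room on both the key and the lane.
- **Pack contact:** I could not measure the pack-to-finger force separately. It is inferred from the stop position, which matches the finger, and a small downhill load of roughly 0.5–1 N that also includes the key's drag.

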